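# Right the overturned stain bottle and put it back in the reagent row

### The arm

A 6-joint arm with a two-finger parallel gripper is mounted at the origin on a cart in front of the work surface, level with it; the furniture and walls round the work are solid. World frame = base frame: x ahead of the robot, y to its left, z up, the work surface at z = 0. Lengths are in m, angles in degrees, forces in N, time in s.
With the tool pointing down it reaches from about 0.4 to 0.825 m from the base axis. Payload 7 kg.
Tool frame: the origin (TCP) lies at the very end of the fingers, on their centre line; the grasp point (between the pads) lies 19 mm behind it (ctrl.grip_point_offset is the distance from the TCP to the grasp point, in m); x points along the fingers, z is the direction in which the jaws open and shut, and the axes are right-handed (so a half turn about x gives the same grasp; the last joint's range is limited). The gripper opens to 88 mm and grips with 3 to 60 N. Pads are 19 mm wide; open, the fingers measure 130 mm over their backs; the gripper's body (78 mm by 193 mm) begins 47 mm behind the grasp point.
Start: joints at [-53.509, 20.546, 0.682, 0, -70.136, -16.507], TCP at [0.231, -0.634, 0.227] pointing down, gripper open.
Joint ranges: [-176.03, 176.03], [-82.01, 121.73], [-58.28, 71.71], [-173.87, 95.51], [-174.79, -0.11], [-173.66, 173.66]. Speed limits (degrees/s): [136.94, 136.94, 172.46, 180, 180, 180].

### API

Orientations are given as [roll, pitch, yaw] about the fixed x, y, z axes, in that order (R = Rz(yaw) Ry(pitch) Rx(roll)).
In Python, from plant import get_obs, snapshot, calibration, close_job, ctrl gives the robot as it stands.
- The arm moves only by the tool move_arm, never from a script. Its argument "commands" is a list that holds one entry, the list of rows, each a list of 4 numbers: the shift along the tool's x, y, z in cm, then the turn about the tool's x in rad. In form: [[[dx, dy, dz, spin], ...]]. A call has 1 to 8 rows; each row shifts and turns the commanded pose from where the row before left it, along the tool's axes as they then stand; what a row does not reach is not made up. A row lasts 1/10 s, in which the tool goes at most 50 mm and 8.59 degrees, less where a joint would pass 70% of its speed; a pose out of reach is approached as far as the arm can. A call with a gripper value outside its range is refused whole. "jaw" is the finger opening in cm, from 0 to 8.76, set as the call begins (left out, the last holds). The fingers move at their own pace and stop on an object; the grip force is fixed at half the most. Time passes only in rows, so rows that do not move let the fingers close. It gives the time, the measured TCP pose, the force and the opening at its end, in the units of the state.
- get_obs(): the state, without advancing time (a new reading comes with each control period).
- snapshot(name): name is "scene" or "top"; returns (picture, depth): 420x560x3 uint8, red, green, blue; 420x560 float32, m along the optical axis (not along the pixel's ray), 0 where there is no reading.
- calibration(name): a dict with "mtx" (3x3 intrinsics, pixels), "T" (4x4, takes a point from camera to world coordinates). Camera axes: x right, y up, looking along -z (the intrinsics and any distortion apply to the point x, -y, -z); pixel columns grow to the right and rows downward; lengths in m; the calibration is good to about 2 mm. A picture is of the moment at which its call begins. calibration takes no time and is no camera call.
- close_job(): hands the job in, once; it reports no verdict.
The state is a dict: "clock": time; "joint_pos": joint angles; "qvel": joint speeds; "tau": joint torques, N m; "tool_pos": TCP position; "orientation": TCP orientation; "force": force on the tool from outside, world axes, zero at the start; "moment": the same for the moment, N m; "opening": finger opening in m.
Only numpy, scipy, OpenCV 4.12 (cv2) and the standard library are available. Lean on these libraries where they do the work, as an engineer would, in place of code of your own. Each camera call takes 0.05 s, during which the arm holds its last target. There are 200 camera calls.

### The job

The pale stain bottle has been knocked over. Stand it up on the open bench, well away from the row, and let go of it; then take hold of it afresh, lift it, and set it down upright midway between the large brown bottle and the white lidded jar, in line with them. Set it down without dropping it, do not shift the brown bottle or the jar, and leave the other things on the bench alone.

Things in the scene. Friction and masses are not known exactly. Their poses are not given: they have to be found in the camera images.
- stain_bottle: the overturned round pale bottle: body 52 mm across, straight up to 75 mm, then a shoulder to the neck at 102 mm; screw cap 35 mm across to 118 mm; 0.1 to 0.2 kg. Origin: centre of its underside; z axis from base to cap. Lies on its side at first (origin 26 mm up), cap to the robot's right within 20 degrees; rolls little. Let go with its base on the bench, leaning little, it rights itself
- cap (a point): middle of the stain bottle's cap, on its axis 110 mm above the underside
- brown_bottle: large brown reagent bottle with dark cap, 60 mm across, 135 tall, 0.3 kg, standing loose, one end of the row; origin at the centre of its underside, z up
- jar: white round lidded jar with a knob, 72 mm across, 98 tall, 0.35 kg, standing loose, the other end of the row (which of the two is left and which right varies); origin at the centre of its underside, z up
- gap (a point): unmarked point on the bench (height 0) midway between the axes of brown bottle and jar at the start (they stand 180 mm apart); y axis along the row through both, x axis level across the row, away from the robot. The stain bottle set here has about 30 mm of room to either neighbour
- sample_cup: round sample cup with green screw lid, 43 mm across, 55 tall, standing; origin at the centre of its underside, z up. Bystander
- small_dropper: small brown dropper bottle with a dark cap, 26 mm across, 66 tall (half the height of the large brown bottle), standing; origin at the centre of its underside. Bystander
- slide_pack: flat carton of microscope slides, 30x80x28 mm, lying; origin at the centre of its underside, y along its length. Bystander
- tape_roll: roll of black tape lying flat, 68 mm across, 19 tall; origin at the centre of its underside. Bystander
- marker: black and white marker lying, 14x138x15 mm; origin at the centre of its underside, y along its length. Bystander
- forceps: steel forceps lying flat, 138x19x9 mm; origin at the centre of its underside, x along its length. Bystander
Mind the look-alikes: they are no part of the job. Leave any blue look-alike of the stain_bottle alone.

How it is judged (in metres and radians):
On the way, in this order (a step that is already met when the one before it is completed fails the run):
1. the stain bottle stands upright on the open bench, at rest and let go, its axis more than 120 mm from the gap (angle between stain_bottle's own z axis and vertical below 0.08 rad and height (world z) of stain_bottle below 0.006 m and linear speed of stain_bottle below 0.03 m/s and angular speed of stain_bottle below 0.2 rad/s and contact force between the fingers and stain_bottle below 0.05 N and horizontal distance between stain_bottle and gap above 0.12 m), for 0.2 s.
2. the stain bottle is held and lifted clear of the bench, upright within 20 degrees (height (world z) of stain_bottle above 0.015 m and angle between stain_bottle's own z axis and vertical below 0.35 rad and contact force between the fingers and stain_bottle above 0.5 N), for 0.2 s.
At the end, for the whole second after the job is handed in: The stain bottle stands upright (within 0.08 rad) on the bench, let go and at rest, its axis within 13 mm of the midpoint along the row and within 15 mm of the row line across it; the brown bottle and the jar are within 12 mm of where they stood (angle between stain_bottle's own z axis and vertical below 0.08 rad and height (world z) of stain_bottle below 0.006 m and linear speed of stain_bottle below 0.03 m/s and angular speed of stain_bottle below 0.2 rad/s and contact force between the fingers and stain_bottle below 0.05 N and x of stain_bottle in the frame of gap between -0.015 and 0.015 m and y of stain_bottle in the frame of gap between -0.013 and 0.013 m and distance of each of brown_bottle, jar from where it was at the start of the episode below 0.012 m); the robot touches nothing.
It fails at once if the brown bottle or the jar is shifted by more than 12 mm or tipped (distance of any of brown_bottle, jar from where it was at the start of the episode above 0.012 m or angle between any of brown_bottle, jar's own z axis and vertical above 0.25 rad).
It fails at once if the stain bottle is dropped: it falls free of the fingers faster than 0.7 m/s (linear speed of stain_bottle above 0.7 m/s and contact force between the fingers and stain_bottle below 0.05 N).
It fails at once if a bystander is moved by more than 30 mm (distance of any of sample_cup, small_dropper, slide_pack, tape_roll, marker, forceps from where it was at the start of the episode above 0.03 m).
It also fails if it takes over 61 s, if anything falls off the work surface, if the arm or the gripper's body presses on something with over 40 N, if the wrist force passes 120 N, or if a joint passes its speed limit or range.

## Working session

There is one attempt and no reset: what is moved stays moved. The work goes in short steps, Python scripts to look and compute and a tool call to move; the robot and the scene stay as the last step left them, time stands still between calls to the robot, and variables do not carry over. Pictures are saved under pics/ and viewed, about 8 in all and at most 12, crops included, and the job is handed in when it is done.

Besides the shell and the picture viewer there is one more tool, called as name(argument=value, ...) on one line, values as JSON. move_arm: Moves the arm, as the interface text tells. Its arguments: {"type":"object","properties":{"commands":{"type":"array"},"jaw":{"type":"number"}},"required":["commands"]}

```bash
mkdir -p pics
cat > h.py <<'E'
import numpy as np, cv2
from plant import get_obs, snapshot, calibration, close_job, ctrl
def cloud(n,d):
    c=calibration(n);K=c['mtx'];v,u=np.mgrid[:d.shape[0],:d.shape[1]]
    p=np.stack([(u-K[0,2])/K[0,0]*d,-(v-K[1,2])/K[1,1]*d,-d,np.ones_like(d)],-1)
    w=(p@c['T'].T)[...,:3]; w[d==0]=np.nan; return w
E
python3 - <<'E'
from h import *
for n in ['scene','top']:
    p,d=snapshot(n);np.savez(n+'0.npz',p=p,d=d);cv2.imwrite(f'pics/{n}0.png',p[...,::-1])
    c=calibration(n);print(n,c['T'].round(3).tolist(),c['mtx'].round(1).tolist(),[k for k in c])
    w=cloud(n,d);z=w[...,2]
    m=((z>0.006)&(z<0.3)).astype(np.uint8)
    k,l,s,_=cv2.connectedComponentsWithStats(m)
    for i in range(1,k):
        if s[i,4]>60:
            q=w[l==i];print(i,s[i].tolist(),'min',q.min(0).round(3),'max',q.max(0).round(3),'rgb',p[l==i].mean(0).round())
o=get_obs();print(o)
E
```

```text
scene [[0.986, -0.14, 0.087, 0.648], [0.164, 0.877, -0.452, -0.815], [-0.013, 0.46, 0.888, 1.481], [0.0, 0.0, 0.0, 1.0]] [[518.1, 0.0, 285.2], [0.0, 518.1, 206.3], [0.0, 0.0, 1.0]] ['mtx', 'T']
1 [0, 0, 96, 31, 1636] min [-0.732  0.48   0.006] max [-0.242  0.549  0.252] rgb [93. 88. 86.]
3 [164, 0, 283, 224, 25012] min [-0.02  -0.12   0.006] max [0.924 0.553 0.3  ] rgb [117. 106. 112.]
93 [279, 84, 19, 36, 525] min [0.402 0.272 0.006] max [0.482 0.42  0.142] rgb [65. 49. 41.]
179 [135, 106, 53, 76, 1162] min [ 0.029 -0.039  0.006] max [0.206 0.129 0.3  ] rgb [53. 47. 45.]
331 [283, 134, 23, 30, 552] min [0.464 0.093 0.006] max [0.537 0.202 0.103] rgb [171. 169. 169.]
339 [146, 136, 23, 51, 140] min [ 0.069 -0.054  0.006] max [0.11  0.009 0.226] rgb [52. 47. 43.]
536 [245, 177, 20, 27, 278] min [ 0.371 -0.071  0.006] max [0.423 0.03  0.039] rgb [175. 184. 186.]
678 [311, 204, 10, 13, 96] min [ 0.588 -0.091  0.007] max [ 0.616 -0.068  0.068] rgb [53. 37. 32.]
779 [257, 227, 23, 42, 610] min [ 0.445 -0.286  0.006] max [ 0.505 -0.144  0.061] rgb [167. 146. 155.]
800 [282, 230, 60, 132, 3
[... 2030 characters left out ...]
.109  0.006] max [0.068 0.12  0.298] rgb [89. 84. 82.]
{'clock': 0.1, 'joint_pos': array([-5.35094837e+01,  2.05851717e+01,  6.39294943e-01, -1.75507157e-02,
       -7.01333738e+01, -1.65074876e+01]), 'qvel': array([-0.02068342, -0.12190257,  0.04779832,  0.05726234,  0.00656825,
        0.08280935]), 'tau': array([-2.03129268e-03, -5.84162092e+01,  2.93755192e+01,  7.01564267e+00,
        1.02289551e-02, -4.58256886e-05]), 'tool_pos': array([ 0.23051661, -0.63397116,  0.22574338]), 'orientation': array([  4.74804498,  89.91904958, 114.72509806]), 'force': array([ 0.50212197, -0.2528437 , -0.13690316]), 'moment': array([-0.03120551,  0.01356003,  0.03492561]), 'opening': 0.08740223246708323}
```

Run:
```python
from h import *
a=cv2.imread('pics/scene0.png');b=cv2.imread('pics/top0.png')
c=cv2.resize(a[60:420,160:400],None,fx=1.6,fy=1.6,interpolation=cv2.INTER_CUBIC)
cv2.imwrite('pics/crop_scene.png',c)
c=cv2.resize(b[130:270,130:570],None,fx=1.8,fy=1.8,interpolation=cv2.INTER_CUBIC)
cv2.imwrite('pics/crop_top.png',c)
```

```text
(no output)
```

View pics/crop_scene.png

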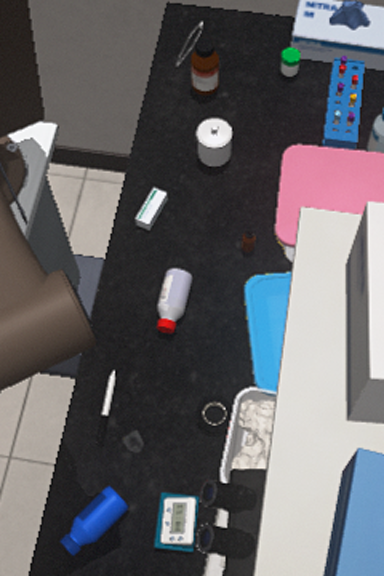

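View pics/crop_top.png

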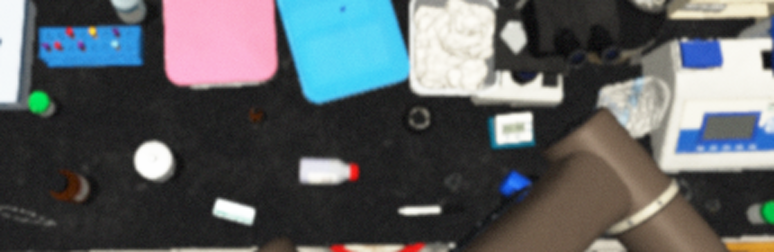

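The stain bottle is the pale lavender bottle with the red cap, at scene px ~(269,247) and top px ~(312,225). These could be mistaken for it or for the row ends:
- **Blue bottle** at scene (219,385) is the blue look-alike, so I leave it alone.
- **Small dropper** at scene (315,211) resembles the brown bottle at (288,105).
- **Green-lid cup** at scene (342,99) resembles the white jar at (294,149).

The choice is confirmed in the crops. Next I measure.

```bash
cat >> h.py <<'E'
from scipy.optimize import least_squares
from scipy.spatial.transform import Rotation as R
def circ(q,r):  # known-radius vertical cylinder fit to side points
    f=lambda c:np.hypot(q[:,0]-c[0],q[:,1]-c[1])-r
    return least_squares(f,np.median(q[:,:2],0),loss='soft_l1',f_scale=.002)
def box(w,x0,x1,y0,y1,z0,z1):
    return (w[...,0]>x0)&(w[...,0]<x1)&(w[...,1]>y0)&(w[...,1]<y1)&(w[...,2]>z0)&(w[...,2]<z1)
def tool():
    o=get_obs();M=R.from_euler('xyz',o['orientation'],degrees=True).as_matrix();return o,M
E
python3 - <<'E'
from h import *
for n in ['scene','top']:
    D=np.load(n+'0.npz');p,d=D['p'],D['d'];w=cloud(n,d)
    q=w[box(w,.40,.50,.25,.37,.129,.15)];print(n,'brown top',len(q),np.median(q,0).round(4),(q.min(0)+q.max(0))[:2]/2)
    q=w[box(w,.40,.50,.25,.37,.02,.085)];print('brown side',len(q),circ(q,.03).x)
    q=w[box(w,.44,.56,.08,.2,.075,.092)];print('jar lid',len(q),q.mean(0),(q.min(0)+q.max(0))[:2]/2)
    q=w[box(w,.44,.56,.08,.2,.015,.07)];print('jar side',len(q),circ(q,.036).x)
    pf=p.astype(int);red=box(w,.42,.54,-.32,-.13,.008,.07)&(pf[...,0]>pf[...,1]+70)
    b=box(w,.42,.54,-.32,-.13,.008,.07)
    q=w[red];print('cap',len(q),q.mean(0).round(4),q.min(0).round(3),q.max(0).round(3))
    q=w[b&~red];q=q[(q[:,1]>-.235)]
    def f(a): # cylinder r=.026, axis at z=.026 : x=a0+a1*(y+.2)
        return np.hypot((q[:,0]-a[0]-a[1]*(q[:,1]+.2))/np.hypot(1,a[1]),q[:,2]-.026-a[2])-.026
    s=least_squares(f,[.475,0,0],loss='soft_l1',f_scale=.002);print('axis',s.x,np.degrees(np.arctan(s.x[1])),np.std(f(s.x)),'ymax',np.percentile(w[b][:,1],[.5,1,99,99.5]))
o,M=tool();print(M.round(3),o['tool_pos'])
E
```

```text
scene brown top 90 [0.4521 0.3053 0.1358] [0.4508185  0.30834768]
brown side 210 [0.45192252 0.3082556 ]
jar lid 291 [0.499518   0.12986396 0.08115277] [0.49886996 0.13110668]
jar side 184 [0.4996775  0.13544872]
cap 72 [ 0.4742 -0.2766  0.0382] [ 0.457 -0.285  0.02 ] [ 0.49  -0.267  0.051]
axis [ 4.77738479e-01  8.02514614e-02 -3.74892511e-05] 4.588237026124228 0.004723261138807449 ymax [-0.28491883 -0.28442877 -0.16674231 -0.1626384 ]
top brown top 99 [0.448  0.3111 0.134 ] [0.44779925 0.31040763]
brown side 95 [0.44883666 0.30987133]
jar lid 285 [0.49647411 0.13376331 0.08077735] [0.49680229 0.13483208]
jar side 47 [0.4525341  0.08942263]
cap 43 [ 0.4693 -0.2728  0.0385] [ 0.454 -0.281  0.023] [ 0.487 -0.265  0.045]
axis [ 0.47458447  0.08825194 -0.00056018] 5.043397692526187 0.00334044481651697 ymax [-0.28146844 -0.28075873 -0.16498794 -0.16495929]
[[-0.001 -0.94  -0.342]
 [ 0.001 -0.342  0.94 ]
 [-1.     0.     0.001]] [ 0.23051661 -0.63397116  0.22574338]
```

move_arm(commands=[[[0,-2.9,2.1,0],[0,-2.9,2.1,0],[0,-2.9,2.1,0],[0,-2.9,2.1,0],[0,-2.9,2.1,0],[0,-2.9,2.1,0],[0,-2.9,2.1,0],[0,-2.9,2.1,0]]])

```text
clock: 0.9
tool_pos: [0.3917, -0.3957, 0.2263]
orientation: [24.8, 90.0, 134.8]
force: [0.2, -0.1, 0.6]
opening: 0.0877
```

move_arm(commands=[[[0,0,0,-0.142],[0,0,0,-0.142],[0,0,0,-0.142],[0,0,0,-0.142],[0,0,0,-0.142],[0,0,0,-0.142],[0,0,0,-0.143],[0,0,0,-0.143]]])

```text
clock: 1.7
tool_pos: [0.3911, -0.397, 0.2262]
orientation: [-32.6, 90.0, 142.9]
force: [0.1, -0.5, -0.8]
opening: 0.0875
```

```bash
cat > d.py <<'E'
from h import *; import sys
o,M=tool(); t=np.array([float(v) for v in sys.argv[1:4]])
print('move cm',((t-o['tool_pos'])@M*100).round(2),'pos',o['tool_pos'].round(4),'clk',o['clock'],'F',o['force'].round(1),'op',round(o['opening'],4))
print(M.round(3).tolist())
E
python3 d.py .469 -.2835 .10
```

```text
move cm [ 12.62 -11.92  -6.89] pos [ 0.3911 -0.397   0.2262] clk 1.7 F [ 0.1 -0.5 -0.8] op 0.0875
[[-0.001, -0.078, -0.997], [0.0, -0.997, 0.078], [-1.0, -0.0, 0.001]]
```

move_arm(commands=[[[2.0,-2.0,-1.15,0],[2.0,-2.0,-1.15,0],[2.0,-2.0,-1.15,0],[2.0,-2.0,-1.15,0],[2.0,-2.0,-1.15,0],[2.6,-1.9,-1.15,0],[0,0,0,0],[0,0,0,0]]], jaw=6)

```text
clock: 2.5
tool_pos: [0.4697, -0.284, 0.1]
orientation: [-2.4, 89.9, 172.9]
force: [-0.3, -0.2, 0.2]
opening: 0.0601
```

```bash
python3 d.py .469 -.2835 .008
python3 - <<'E'
from h import *
p,d=snapshot('scene');cv2.imwrite('pics/g1.png',cv2.resize(p[190:330,190:380,::-1],None,fx=4,fy=4,interpolation=cv2.INTER_CUBIC))
E
```

```text
move cm [ 9.2  -0.04  0.06] pos [ 0.4697 -0.284   0.1   ] clk 2.5 F [-0.3 -0.2  0.2] op 0.0601
[[-0.002, -0.083, -0.997], [0.0, -0.997, 0.083], [-1.0, -0.0, 0.002]]
```

View pics/g1.png

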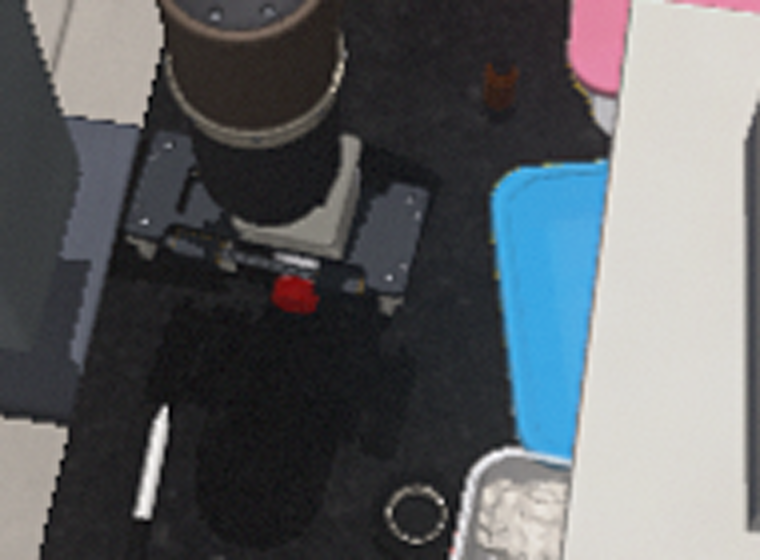

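The crop shows the red cap at crop (295,293), centred between the two finger mounts. I'll descend and close on it.

move_arm(commands=[[[2.3,0,0,0],[2.3,0,0,0],[2.3,0,0,0],[1.5,0,0,0],[0.8,0,0,0],[0,0,0,0]]])

```text
clock: 3.15
tool_pos: [0.4696, -0.2849, 0.0084]
orientation: [-2.3, 90.0, 172.9]
force: [-0.2, -0.5, -0.1]
opening: 0.0601
```

move_arm(commands=[[[0,0,0,0],[0,0,0,0],[0,0,0,0],[0,0,0,0],[0,0,0,0]]], jaw=3.3)

```text
clock: 3.65
tool_pos: [0.4704, -0.2845, 0.009]
orientation: [165.6, 89.9, -19.2]
force: [-0.5, -0.9, 0.6]
opening: 0.034
```

```bash
python3 d.py .469 -.2835 .04
```

```text
move cm [-3.1  -0.08  0.14] pos [ 0.4704 -0.2845  0.009 ] clk 3.65 F [-0.5 -0.9  0.6] op 0.034
[[0.001, -0.084, -0.996], [-0.0, -0.996, 0.084], [-1.0, 0.0, -0.001]]
```

move_arm(commands=[[[-0.7,-0.2,0,0],[-0.7,-0.25,0,0],[-0.7,-0.3,0,0],[-0.7,-0.3,0,0],[0,0,0,0],[0,0,0,0]]])

```text
clock: 4.25
tool_pos: [0.4711, -0.2737, 0.0369]
orientation: [-177.8, 90.0, -2.6]
force: [-0.1, -0.6, -1.6]
opening: 0.0335
```

```bash
cat > look.py <<'E'
from h import *; import sys
n=sys.argv[1]; y0=float(sys.argv[2]);y1=float(sys.argv[3])
for v in ['scene','top']:
    p,d=snapshot(v);w=cloud(v,d);pf=p.astype(int)
    cv2.imwrite(f'pics/{n}_{v}.png',cv2.resize(p[180:300,200:350,::-1],None,fx=4,fy=4,interpolation=cv2.INTER_CUBIC))
    red=box(w,.38,.56,y0,y1,.006,.2)&(pf[...,0]>pf[...,1]+70)
    pale=box(w,.38,.56,y0,y1,.008,.2)&(pf.min(-1)>115)&(pf[...,2]>pf[...,1]+2)
    for nm,m in (('red',red),('pale',pale)):
        q=w[m]
        if len(q)>5: print(v,nm,len(q),'mean',q.mean(0).round(4),'min',np.percentile(q,2,axis=0).round(3),'max',np.percentile(q,98,axis=0).round(3))
o=get_obs();print(o['tool_pos'].round(4),o['force'].round(2),o['moment'].round(3),round(o['opening'],4),o['clock'])
E
python3 look.py a1 -.33 -.10
```

```text
scene pale 17 mean [ 0.4984 -0.1875  0.0803] min [ 0.417 -0.305  0.058] max [ 0.557 -0.16   0.151]
top pale 162 mean [ 0.4787 -0.1788  0.0693] min [ 0.453 -0.211  0.055] max [ 0.5   -0.153  0.08 ]
[ 0.4707 -0.2738  0.0364] [ 0.45 -0.33 -1.8 ] [-0.084  0.103  0.015] 0.0335 4.35
```

View pics/a1_scene.png

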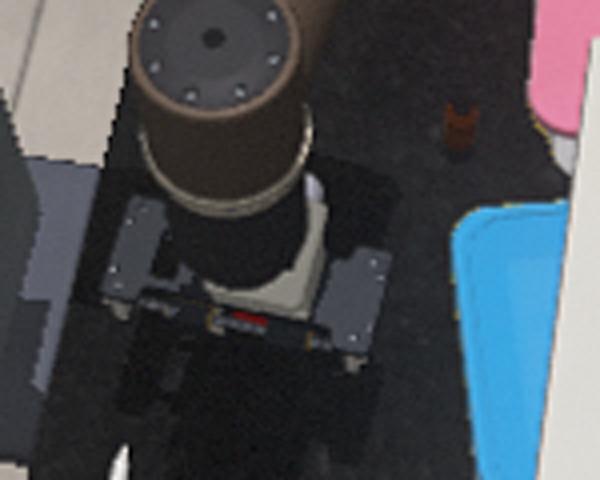

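The picture shows the gripper with the cap between its fingers at crop (248,318). The top depth shows the body rose level without pivoting (top at z≈0.08). I'll ease the jaw slightly so it swings down about the grip.

move_arm(commands=[[[0,0,0,0],[0,0,0,0]]], jaw=3.4)

```text
clock: 4.55
tool_pos: [0.4708, -0.274, 0.0363]
orientation: [-6.5, 90.0, 168.6]
force: [0.1, -0.6, -0.7]
opening: 0.0339
```

```bash
cat > ridge.py <<'E'
from h import *
p,d=snapshot('top');w=cloud('top',d);pf=p.astype(int)
m=box(w,.40,.54,-.26,.0,.015,.2)&(pf.min(-1)>115)
q=w[m]
for a in np.arange(-.26,0,.02):
    s=q[(q[:,1]>=a)&(q[:,1]<a+.02)]
    if len(s)>3: print(round(a+.01,2),len(s),'x',s[:,0].mean().round(3),'ztop',np.percentile(s[:,2],90).round(4))
o=get_obs();print(o['tool_pos'].round(4),o['force'].round(2),o['moment'].round(3),round(o['opening'],4),o['clock'])
E
python3 ridge.py
```

```text
-0.25 22 x 0.462 ztop 0.1218
-0.23 66 x 0.469 ztop 0.0686
-0.21 76 x 0.472 ztop 0.0661
-0.19 68 x 0.475 ztop 0.0605
-0.17 78 x 0.473 ztop 0.0558
-0.15 23 x 0.475 ztop 0.0503
[ 0.4707 -0.2739  0.0363] [ 0.55 -0.1  -0.31] [ 0.164  0.063 -0.005] 0.0343 4.6
```

It pivoted: the ridge slopes about 13° with the base on the bench. I'll continue along the arc with this soft grip.

move_arm(commands=[[[-0.5,-0.3,0,0],[-0.5,-0.3,0,0],[-0.4,-0.3,0,0],[-0.4,-0.3,0,0],[0,0,0,0],[0,0,0,0]]])

```text
clock: 5.2
tool_pos: [0.4722, -0.2619, 0.0549]
orientation: [171.8, 90.0, -13.0]
force: [0.1, -1.1, 0.3]
opening: 0.0344
```

```bash
python3 ridge.py
```

```text
-0.23 52 x 0.464 ztop 0.1388
-0.21 76 x 0.471 ztop 0.0775
-0.19 63 x 0.475 ztop 0.0698
-0.17 76 x 0.474 ztop 0.0598
-0.15 51 x 0.475 ztop 0.052
[ 0.4721 -0.262   0.0547] [ 0.33 -0.14 -0.77] [-0.264  0.001 -0.007] 0.0343 5.25
```

move_arm(commands=[[[-0.5,-0.45,0,0],[-0.45,-0.45,0,0],[-0.45,-0.45,0,0],[-0.45,-0.5,0,0],[-0.45,-0.5,0,0],[-0.4,-0.5,0,0],[-0.1,-0.4,0,0],[0,0,0,0]]])

```text
clock: 6.05
tool_pos: [0.4752, -0.2295, 0.0834]
orientation: [150.0, 89.9, -34.8]
force: [-1.7, -3.1, 4.5]
opening: 0.0341
```

```bash
python3 ridge.py
```

```text
-0.19 70 x 0.471 ztop 0.1649
-0.17 75 x 0.476 ztop 0.0841
-0.15 63 x 0.476 ztop 0.0605
-0.13 27 x 0.477 ztop 0.043
[ 0.4752 -0.2298  0.0833] [-0.38 -4.14  4.46] [-1.245  0.417  0.033] 0.0339 6.1
```

move_arm(commands=[[[-0.2,0,0,0],[0,0,0,0]]], jaw=3.45)

```text
clock: 6.3
tool_pos: [0.4744, -0.2294, 0.0844]
orientation: [-53.7, 90.0, 121.5]
force: [0.4, -0.5, 0.0]
opening: 0.0347
```

```bash
python3 look.py a2 -.33 -.05; python3 ridge.py
```

```text
scene red 19 mean [ 0.4729 -0.2296  0.1027] min [ 0.463 -0.24   0.093] max [ 0.483 -0.223  0.109]
top pale 178 mean [ 0.4781 -0.1685  0.0716] min [ 0.453 -0.199  0.031] max [ 0.499 -0.134  0.164]
[ 0.4745 -0.2296  0.0843] [-0.29 -0.75 -0.57] [-0.164  0.083 -0.01 ] 0.0347 6.4
-0.19 71 x 0.472 ztop 0.101
-0.17 74 x 0.476 ztop 0.0849
-0.15 64 x 0.476 ztop 0.06
-0.13 24 x 0.477 ztop 0.043
[ 0.4745 -0.2296  0.0843] [ 0.3  -0.83 -0.59] [-0.095  0.064 -0.023] 0.0347 6.45
```

View pics/a2_top.png

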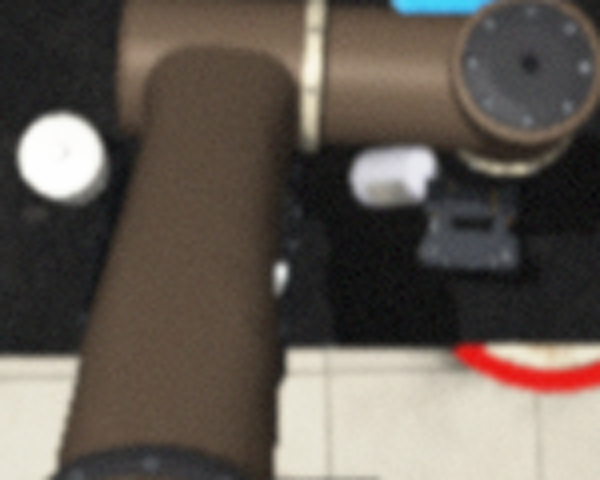

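The view shows the body tilted at about 45° (top crop ~(395,175)), held at the cap with almost no force. I'll continue.

move_arm(commands=[[[-0.35,-0.5,0,0],[-0.3,-0.5,0,0],[-0.25,-0.5,0,0],[-0.2,-0.5,0,0],[-0.15,-0.5,0,0],[-0.1,-0.5,0,0],[0,0,0,0]]])

```text
clock: 7.15
tool_pos: [0.4773, -0.1991, 0.0982]
orientation: [-172.2, 90.0, 3.0]
force: [0.1, -0.3, -0.4]
opening: 0.0344
```

```bash
python3 look.py a3 -.33 -.05; python3 ridge.py
```

```text
scene red 25 mean [ 0.4765 -0.1988  0.1166] min [ 0.465 -0.21   0.11 ] max [ 0.488 -0.19   0.123]
top pale 73 mean [ 0.4812 -0.1537  0.0741] min [ 0.457 -0.17   0.026] max [ 0.498 -0.136  0.178]
[ 0.4773 -0.1995  0.0982] [-0.16 -0.06 -0.51] [-0.038  0.076 -0.037] 0.0346 7.25
-0.17 19 x 0.479 ztop 0.1186
-0.15 59 x 0.477 ztop 0.089
-0.13 11 x 0.477 ztop 0.0421
-0.03 7 x 0.405 ztop 0.0351
[ 0.4772 -0.1997  0.0981] [-0.17  0.16 -0.25] [ 0.046  0.059 -0.037] 0.0345 7.3
```

move_arm(commands=[[[-0.1,-0.5,0,0],[0,-0.5,0,0],[0,-0.5,0,0],[0,-0.5,0,0],[0,-0.5,0,0],[0,-0.5,0,0],[0,-0.5,0,0],[0,0,0,0]]])

```text
clock: 8.1
tool_pos: [0.4802, -0.1642, 0.0991]
orientation: [-161.7, 90.0, 13.5]
force: [-0.8, -0.0, -1.9]
opening: 0.0347
```

```bash
python3 look.py a4 -.33 -.05; python3 ridge.py
```

```text
scene red 29 mean [ 0.4802 -0.1642  0.118 ] min [ 0.469 -0.175  0.11 ] max [ 0.49  -0.153  0.124]
scene pale 10 mean [ 0.3938 -0.0629  0.0284] min [ 0.387 -0.065  0.025] max [ 0.4   -0.06   0.033]
top pale 43 mean [ 0.4795 -0.1184  0.0737] min [ 0.417 -0.132  0.026] max [ 0.497 -0.098  0.183]
[ 0.4801 -0.1646  0.0991] [-1.36  0.07 -1.65] [ 0.004  0.095 -0.027] 0.0344 8.2
-0.13 29 x 0.472 ztop 0.1815
-0.11 28 x 0.482 ztop 0.0642
-0.03 10 x 0.404 ztop 0.0304
-0.01 21 x 0.407 ztop 0.031
[ 0.4801 -0.1648  0.0991] [-1.4  -1.02 -2.56] [-0.07   0.123 -0.02 ] 0.0348 8.25
```

View pics/a4_scene.png

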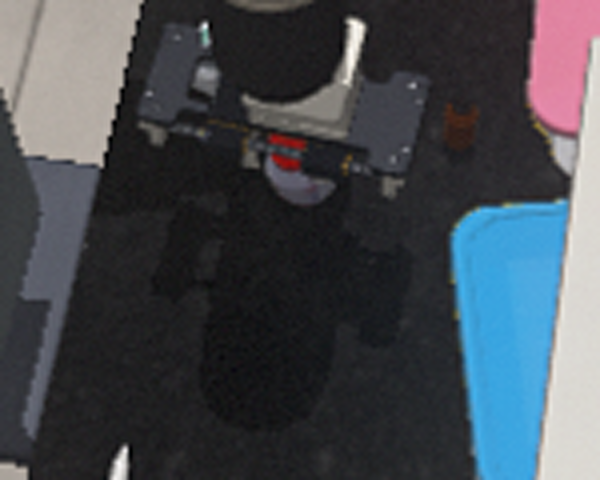

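```bash
cat > prof.py <<'E'
from h import *; import sys
x,y=float(sys.argv[1]),float(sys.argv[2])
for v in ['scene','top']:
    p,d=snapshot(v);w=cloud(v,d)
    m=box(w,x-.032,x+.032,y-.09,y+.09,.008,.13);q=w[m];c=p[m]
    for a in np.arange(.008,.13,.012):
        s=(q[:,2]>=a)&(q[:,2]<a+.012)
        if s.sum()>2: print(v,'z%.3f'%(a+.006),s.sum(),'y',np.percentile(q[s,1],[3,50,97]).round(3),'x',np.percentile(q[s,0],[3,50,97]).round(3),c[s].mean(0).round())
o=get_obs();print(o['tool_pos'].round(4),o['force'].round(2),round(o['opening'],4),o['clock'])
E
python3 prof.py .48 -.15
```

```text
scene z0.014 17 y [-0.23  -0.156 -0.137] x [0.452 0.496 0.508] [48. 46. 52.]
scene z0.026 9 y [-0.163 -0.157 -0.147] x [0.478 0.5   0.508] [71. 70. 79.]
scene z0.038 9 y [-0.165 -0.163 -0.152] x [0.474 0.489 0.504] [72. 71. 80.]
scene z0.050 11 y [-0.168 -0.164 -0.157] x [0.468 0.495 0.505] [70. 67. 76.]
scene z0.062 9 y [-0.173 -0.168 -0.162] x [0.477 0.493 0.504] [73. 67. 76.]
scene z0.074 19 y [-0.175 -0.17  -0.164] x [0.464 0.482 0.496] [88. 85. 97.]
scene z0.086 33 y [-0.173 -0.169 -0.156] x [0.462 0.479 0.497] [ 96.  91. 103.]
scene z0.098 5 y [-0.176 -0.173 -0.171] x [0.454 0.477 0.507] [78. 75. 78.]
scene z0.110 34 y [-0.178 -0.173 -0.156] x [0.451 0.477 0.505] [91. 46. 47.]
scene z0.122 26 y [-0.176 -0.161 -0.155] x [0.454 0.475 0.491] [106.  34.  32.]
top z0.014 4 y [-0.124 -0.115 -0.107] x [0.457 0.462 0.49 ] [80. 78. 80.]
top z0.026 10 y [-0.116 -0.108 -0.106] x [0.462 0.478 0.497] [115. 113. 116.]
top z0.038 11 y [-0.123 -0.113 -0.11 ] x [0.459 0.471 0.497] [123. 121. 121.]
top z0.050 11 y [-0.123 -0.114 -0.111] x [0.461 0.479 0.493] [136. 133. 135.]
top z0.062 9 y [-0.123 -0.117 -0.114] x [0.463 0.475 0.495] [137. 134. 135.]
top z0.074 11 y [-0.124 -0.12  -0.117] x [0.466 0.476 0.493] [148. 146. 150.]
top z0.086 13 y [-0.13  -0.124 -0.122] x [0.472 0.481 0.491] [180. 179. 188.]
[ 0.4801 -0.1649  0.0991] [-0.4  -1.12 -1.79] 0.0349 8.35
```

move_arm(commands=[[[0,-0.5,0,0],[0,-0.5,0,0],[0.1,-0.5,0,0],[0.1,-0.5,0,0],[0.1,-0.4,0,0],[0.1,-0.3,0,0],[0,0,0,0],[0,0,0,0]]])

```text
clock: 9.15
tool_pos: [0.4831, -0.1376, 0.096]
orientation: [169.8, 89.9, -15.0]
force: [-1.2, 0.3, 7.5]
opening: 0.0344
```

```bash
python3 prof.py .48 -.13
```

```text
scene z0.014 27 y [-0.179 -0.152 -0.135] x [0.453 0.486 0.509] [67. 66. 72.]
scene z0.026 28 y [-0.156 -0.15  -0.13 ] x [0.466 0.495 0.511] [78. 76. 85.]
scene z0.038 32 y [-0.157 -0.151 -0.131] x [0.467 0.489 0.511] [82. 80. 88.]
scene z0.050 19 y [-0.156 -0.15  -0.134] x [0.464 0.49  0.51 ] [85. 84. 90.]
scene z0.062 29 y [-0.157 -0.152 -0.141] x [0.468 0.491 0.507] [84. 81. 90.]
scene z0.074 33 y [-0.157 -0.15  -0.139] x [0.464 0.488 0.507] [ 95.  92. 104.]
scene z0.086 51 y [-0.155 -0.148 -0.138] x [0.467 0.483 0.501] [121. 119. 132.]
scene z0.098 20 y [-0.15  -0.145 -0.137] x [0.459 0.476 0.499] [93. 84. 92.]
scene z0.110 35 y [-0.152 -0.146 -0.127] x [0.454 0.482 0.506] [95. 45. 44.]
scene z0.122 29 y [-0.149 -0.136 -0.128] x [0.458 0.477 0.492] [93. 34. 33.]
top z0.014 3 y [-0.208 -0.068 -0.051] x [0.472 0.483 0.491] [22. 19. 20.]
[ 0.4831 -0.1376  0.096 ] [-2.05  0.41  6.46] 0.0347 9.25
```

The bottle is upright now (its side is vertical at y≈-0.156) with the base pressed on the bench. I'll release it and rise.

move_arm(commands=[[[-0.2,0,0,0],[0,0,0,0]]])

```text
clock: 9.45
tool_pos: [0.4823, -0.1376, 0.0971]
orientation: [-75.2, 90.0, 100.0]
force: [0.2, 0.8, -2.3]
opening: 0.0347
```

move_arm(commands=[[[0,0,0,0],[0,0,0,0],[0,0,0,0],[0,0,0,0],[0,0,0,0],[0,0,0,0],[0,0,0,0]]], jaw=6)

```text
clock: 10.15
tool_pos: [0.4823, -0.1379, 0.097]
orientation: [19.7, 90.0, -165.1]
force: [-0.4, -0.2, -0.2]
opening: 0.06
```

move_arm(commands=[[[-1,0,0,0],[-2,0,0,0],[-3,0,0,0],[-3,0,0,0],[-3,0,0,0],[0,3,0,0],[0,4,0,0],[0,4,0,0]]])

```text
clock: 10.95
tool_pos: [0.4732, -0.2484, 0.2186]
orientation: [176.2, 89.9, -8.5]
force: [0.7, 0.6, 0.1]
opening: 0.0601
```

```bash
python3 prof.py .48 -.13
python3 - <<'E'
from h import *
for v in ['scene','top']:
    p,d=snapshot(v);w=cloud(v,d)
    q=w[box(w,.44,.53,-.19,-.08,.112,.128)];print(v,'cap top',len(q),q.mean(0).round(4),(q.min(0)+q.max(0))/2)
    q=w[box(w,.44,.53,-.19,-.08,.012,.07)];print(v,'side',circ(q,.026).x)
E
```

```text
scene z0.014 9 y [-0.218 -0.173 -0.15 ] x [0.452 0.463 0.509] [33. 31. 32.]
scene z0.026 3 y [-0.15  -0.15  -0.149] x [0.467 0.467 0.47 ] [94. 93. 92.]
scene z0.038 3 y [-0.153 -0.15  -0.148] x [0.464 0.47  0.474] [87. 85. 88.]
top z0.014 8 y [-0.201 -0.134 -0.104] x [0.455 0.466 0.492] [56. 55. 54.]
top z0.026 8 y [-0.141 -0.115 -0.102] x [0.456 0.46  0.483] [82. 79. 80.]
top z0.038 5 y [-0.145 -0.128 -0.117] x [0.455 0.456 0.461] [93. 89. 90.]
top z0.050 4 y [-0.137 -0.117 -0.11 ] x [0.456 0.459 0.462] [106. 101. 102.]
top z0.062 5 y [-0.134 -0.124 -0.11 ] x [0.455 0.455 0.463] [119. 115. 118.]
top z0.074 24 y [-0.153 -0.129 -0.106] x [0.456 0.463 0.505] [133. 127. 132.]
top z0.086 44 y [-0.152 -0.127 -0.111] x [0.46  0.469 0.503] [156. 142. 149.]
top z0.098 9 y [-0.144 -0.123 -0.114] x [0.465 0.469 0.49 ] [163. 142. 151.]
top z0.110 21 y [-0.148 -0.131 -0.116] x [0.466 0.477 0.495] [158.  70.  73.]
top z0.122 56 y [-0.144 -0.131 -0.118] x [0.466 0.48  0.495] [161.  42.  41.]
[ 0.4725 -0.2508  0.2177] [0.16 1.62 0.05] 0.0601 11.05<stdin>:4: RuntimeWarning: Mean of empty slice.
  ret = um.true_divide(
Traceback (most recent call last):
ValueError: zero-size array to reduction operation minimum which has no identity
```

The bottle stands on its own: cap top at z≈0.12, centre (0.480,-0.131). Now I take hold of it afresh.

```bash
python3 d.py .481 -.131 .097
```

```text
move cm [ 12.05 -11.87   0.19] pos [ 0.4726 -0.2493  0.2175] clk 11.1 F [-0.2  0.7  0.3] op 0.0598
[[-0.0, -0.087, -0.996], [-0.0, -0.996, 0.087], [-1.0, 0.0, 0.0]]
```

move_arm(commands=[[[0,-4,0,0],[0,-4,0,0],[0,-3.9,0.2,0],[2.5,0,0,0],[2.5,0,0,0],[2.5,0,0,0],[2.5,0,0,0],[2.0,0,0,0]]])

```text
clock: 11.9
tool_pos: [0.4808, -0.1278, 0.0964]
orientation: [-47.1, 90.0, 128.1]
force: [0.2, -1.0, -0.5]
opening: 0.0599
```

```bash
python3 d.py .481 -.131 .097
```

```text
move cm [-0.06  0.32 -0.04] pos [ 0.4808 -0.1278  0.0964] clk 11.9 F [ 0.2 -1.  -0.5] op 0.0599
[[-0.0, -0.083, -0.997], [0.0, -0.997, 0.083], [-1.0, -0.0, 0.0]]
```

move_arm(commands=[[[0,0.3,0,0],[0,0,0,0]]])

```text
clock: 12.1
tool_pos: [0.4811, -0.1315, 0.0978]
orientation: [84.3, 90.0, -100.4]
force: [0.2, 0.1, 0.6]
opening: 0.06
```

move_arm(commands=[[[0,0,0,0],[0,0,0,0],[0,0,0,0],[0,0,0,0],[0,0,0,0],[0,0,0,0]]], jaw=3.2)

```text
clock: 12.7
tool_pos: [0.4814, -0.1318, 0.0976]
orientation: [176.0, 89.9, -8.8]
force: [0.4, 0.3, 3.7]
opening: 0.0339
```

move_arm(commands=[[[-0.6,0,0,0],[-1,0,0,0],[-1,0,0,0],[-1,0,0,0],[-0.6,0,0,0],[0,0,0,0],[0,0,0,0],[0,0,0,0]]])

```text
clock: 13.5
tool_pos: [0.4805, -0.1317, 0.1387]
orientation: [-0.2, 90.0, 174.9]
force: [0.1, 1.4, -1.6]
opening: 0.0341
```

```bash
python3 prof.py .481 -.131|grep scene; python3 d.py .474 .222 .139
```

```text
scene z0.014 4 y [-0.2  -0.18 -0.11] x [0.454 0.471 0.504] [23. 22. 24.]
scene z0.050 19 y [-0.156 -0.153 -0.136] x [0.462 0.487 0.507] [72. 70. 77.]
scene z0.062 27 y [-0.156 -0.151 -0.131] x [0.467 0.494 0.508] [78. 76. 84.]
scene z0.074 26 y [-0.156 -0.152 -0.131] x [0.462 0.487 0.508] [81. 80. 87.]
scene z0.086 31 y [-0.158 -0.153 -0.129] x [0.469 0.495 0.508] [78. 76. 84.]
scene z0.098 30 y [-0.157 -0.15  -0.136] x [0.46  0.486 0.508] [82. 80. 87.]
scene z0.110 25 y [-0.159 -0.155 -0.144] x [0.464 0.484 0.504] [84. 81. 92.]
scene z0.122 61 y [-0.157 -0.15  -0.137] x [0.46  0.484 0.506] [115. 113. 126.]
scene z0.134 11 y [-0.154 -0.148 -0.142] x [0.467 0.491 0.499] [121. 118. 132.]
move cm [ -0.04 -35.2    3.62] pos [ 0.4805 -0.1318  0.1386] clk 13.6 F [-0.1 -0.2 -1.3] op 0.0343
[[-0.001, -0.084, -0.996], [-0.0, -0.996, 0.084], [-1.0, 0.0, 0.001]]
```

move_arm(commands=[[[-2.0,0,0,0],[-3,0,0,0],[-3,0,0,0],[-2,0,0,0],[-0.5,-1,0.1,0],[0,-2,0.2,0],[0,-2.5,0.3,0],[0,-2.5,0.3,0]]])

```text
clock: 14.4
tool_pos: [0.4779, -0.0502, 0.2429]
orientation: [3.3, 89.9, 178.4]
force: [-0.0, -0.8, -1.4]
opening: 0.0344
```

move_arm(commands=[[[0,-3,0.3,0],[0,-3,0.3,0],[0,-3,0.3,0],[0,-3,0.3,0],[0,-3,0.3,0],[0,-3,0.3,0],[0,-3,0.3,0],[0,-2.5,0.3,0]]])

```text
clock: 15.2
tool_pos: [0.4735, 0.1866, 0.2427]
orientation: [33.5, 89.9, -151.2]
force: [0.6, 0.2, -1.8]
opening: 0.0337
```

move_arm(commands=[[[0,-2,0.2,0],[0,-1,0.1,0],[0,0,0,0],[0,0,0,0],[0,0,0,0]]])

```text
clock: 15.7
tool_pos: [0.4737, 0.2143, 0.2438]
orientation: [43.5, 90.0, -141.3]
force: [0.2, -0.5, -2.2]
opening: 0.0342
```

```bash
python3 d.py .474 .222 .2415
python3 - <<'E'
from h import *
for v in ['scene','top']:
    p,d=snapshot(v);w=cloud(v,d);cv2.imwrite(f'pics/p_{v}.png',cv2.resize(p[70:250,130:350,::-1],None,fx=3,fy=3,interpolation=cv2.INTER_CUBIC))
    q=w[box(w,.42,.53,.16,.27,.15,.21)];pf=p[box(w,.42,.53,.16,.27,.15,.21)]
    if len(q)>10: print(v,len(q),circ(q,.026).x,q.min(0).round(3),q.max(0).round(3),pf.mean(0))
E
```

```text
move cm [ 0.23 -0.76  0.04] pos [0.4737 0.2143 0.2438] clk 15.7 F [ 0.2 -0.5 -2.2] op 0.0342
[[-0.0, -0.084, -0.996], [-0.0, -0.996, 0.084], [-1.0, 0.0, 0.0]]
scene 186 [0.47524836 0.21601588] [0.45  0.183 0.151] [0.502 0.215 0.21 ] [82.07526882 79.8172043  87.10215054]
top 46 [0.45109206 0.17489261] [0.448 0.19  0.151] [0.49  0.212 0.208] [92.7173913  90.93478261 91.19565217]
```

View pics/p_scene.png

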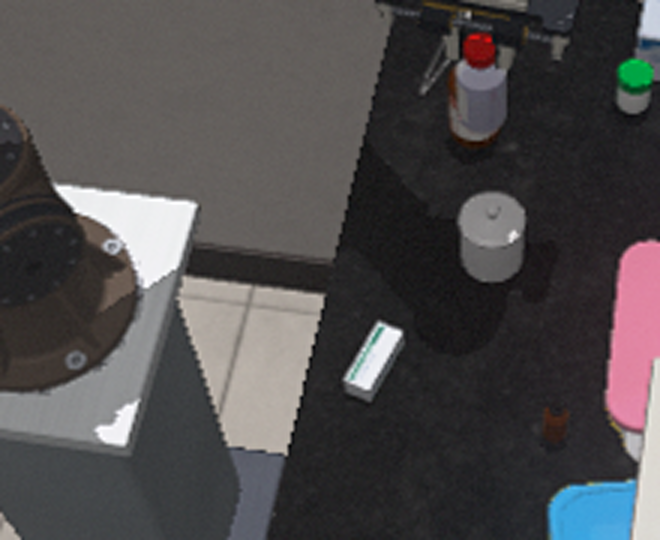

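The picture shows the bottle held upright (crop ~(480,95)) in front of the brown bottle, past the untouched jar at (492,235). I'll shift 0.65 cm and descend.

move_arm(commands=[[[0,-0.65,0,0],[2,0,0,0],[2.5,0,0,0],[2.5,0,0,0],[2.5,0,0,0],[2.0,0,0,0],[1.5,0,0,0],[0,0,0,0]]])

```text
clock: 16.6
tool_pos: [0.4735, 0.2207, 0.1121]
orientation: [45.0, 89.8, -139.8]
force: [0.1, -0.3, -1.3]
opening: 0.034
```

```bash
cat > fin.py <<'E'
from h import *
for v in ['scene','top']:
    p,d=snapshot(v);w=cloud(v,d)
    for n,b,r in (('stain',(.42,.53,.18,.27,.015,.07),.026),('brown',(.40,.50,.272,.37,.02,.085),.03),('jar',(.44,.56,.08,.175,.015,.07),.036)):
        q=w[box(w,*b)]
        if len(q)>10:
            s=circ(q,r);print(v,n,len(q),s.x.round(4),'rms',np.sqrt(np.mean(s.fun**2)).round(4),'bbox c',((q.min(0)+q.max(0))/2).round(3)[:2])
    q=w[box(w,.44,.51,.19,.25,.113,.13)]
    if len(q)>5: print(v,'cap',len(q),q.mean(0).round(4),'ext',q.min(0).round(3),q.max(0).round(3))
o=get_obs();print(o['tool_pos'].round(4),o['force'].round(2),round(o['opening'],4),o['clock'])
E
python3 fin.py
```

```text
scene stain 111 [0.4751 0.2225] rms 0.0019 bbox c [0.476 0.206]
scene jar 185 [0.4995 0.1353] rms 0.0018 bbox c [0.502 0.115]
scene cap 71 [0.4728 0.2102 0.1246] ext [0.441 0.2   0.113] [0.508 0.231 0.13 ]
top stain 30 [0.4733 0.2245] rms 0.0007 bbox c [0.469 0.208]
top brown 21 [0.4058 0.2817] rms 0.0039 bbox c [0.431 0.298]
top jar 47 [0.4526 0.0891] rms 0.0089 bbox c [0.486 0.124]
[0.4748 0.2217 0.1144] [ 0.08 -0.82 -0.35] 0.0339 16.7
```

move_arm(commands=[[[0.5,0,0,0],[0.4,0,0,0],[0.3,0,0,0],[0.2,0,0,0],[0.1,0,0,0],[0,0,0,0],[0,0,0,0]]])

```text
clock: 17.4
tool_pos: [0.4746, 0.2216, 0.0992]
orientation: [-154.8, 90.0, 20.4]
force: [0.7, -0.3, -1.5]
opening: 0.034
```

move_arm(commands=[[[0.1,0,0,0],[0.1,0,0,0],[0,0,0,0],[0,0,0,0]]])

```text
clock: 17.8
tool_pos: [0.4748, 0.2218, 0.0975]
orientation: [-143.8, 89.9, 31.4]
force: [-0.5, -0.8, 4.7]
opening: 0.0339
```

The base is on the bench (4.7 N upward). I'll open the jaw gently and rise.

move_arm(commands=[[[0,0,0,0],[0,0,0,0],[0,0,0,0],[0,0,0,0],[0,0,0,0],[0,0,0,0]]], jaw=5.5)

```text
clock: 18.4
tool_pos: [0.4745, 0.2215, 0.097]
orientation: [50.5, 90.0, -134.3]
force: [-0.2, 0.7, -0.1]
opening: 0.0552
```

move_arm(commands=[[[-1,0,0,0],[-2,0,0,0],[-3,0,0,0],[-3,0,0,0],[-3,0,0,0],[-3,0,0,0],[0,2,0,0],[0,3,0,0]]])

```text
clock: 19.2
tool_pos: [0.4706, 0.1721, 0.2484]
orientation: [-132.7, 89.9, 42.6]
force: [-0.6, 0.5, -0.3]
opening: 0.0549
```

move_arm(commands=[[[0,4,0,0],[0,4,0,0],[0,4,0,0],[0,4,0,0],[0,4,0,0],[0,4,0,0],[0,4,0,0],[0,2,0,0]]])

```text
clock: 20.0
tool_pos: [0.444, -0.1298, 0.2474]
orientation: [154.7, 90.0, -30.2]
force: [0.1, 0.3, -0.7]
opening: 0.0553
```

```bash
python3 fin.py
python3 - <<'E'
from h import *
p,d=snapshot('scene');cv2.imwrite('pics/f.png',cv2.resize(p[60:270,180:370,::-1],None,fx=3,fy=3,interpolation=cv2.INTER_CUBIC))
E
```

```text
scene stain 111 [0.4771 0.2229] rms 0.0019 bbox c [0.478 0.205]
scene brown 147 [0.4515 0.3089] rms 0.0021 bbox c [0.454 0.292]
scene jar 137 [0.4999 0.1356] rms 0.0015 bbox c [0.502 0.117]
scene cap 68 [0.4775 0.2175 0.1183] ext [0.461 0.198 0.113] [0.494 0.236 0.126]
top brown 80 [0.4486 0.31  ] rms 0.0008 bbox c [0.446 0.298]
[ 0.4442 -0.1295  0.2472] [-0.38  0.29  0.07] 0.0553 20.1
```

View pics/f.png

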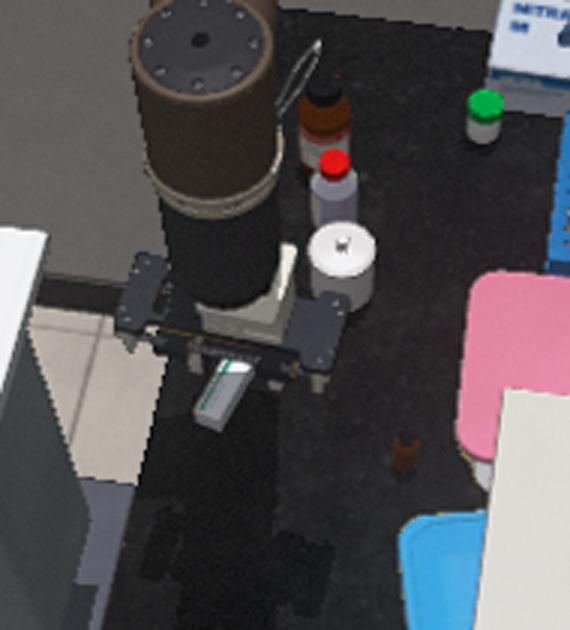

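The stain bottle stands upright (crop ~(335,190)) between the brown bottle (325,120) and the jar (342,265). Its scene fit is (0.477,0.223) against a midpoint of (0.476,0.222) in the same view, and the neighbours haven't moved. I'm handing in.

```bash
python3 -c "
from plant import close_job
print(close_job())"
```

```text
the job is handed in; nothing more can be done
None
```

The pale stain bottle now stands upright and let go, midway between the large brown bottle and the white jar. I handed in at about 20 s of the 61 s allowed; no verdict is reported.

- **Standing it up:** I gripped the cap tip, but the first lift raised the bottle level instead of pivoting it. Easing the jaw to about 34–34.5 mm let it swing, and I walked it up along an arc. I let go of it on the open bench about 0.35 m from the gap.
- **Moving it:** I took hold of the cap afresh, lifted the bottle upright over the jar, lowered it until the bench pushed back with about 5 N, then opened the jaw and withdrew.
- **Position check:** In the last scene view the bottle is at (0.477, 0.223), about 1–2 mm from the midpoint of (0.476, 0.222). The brown bottle and jar are within about 1 mm of where they started.
- **Disagreement between cameras:** The two cameras differ by 2–3 mm, mostly in x, which is inside the tolerance. The top camera had no view of the stain bottle in the last check, and its jar side fit was unusable throughout, so the final position rests on the scene camera alone.
- **Bystanders:** I did not re-measure them. The ones visible in the last picture look untouched.

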